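Lock the service cover with its quarter-turn stud

TASK

The mixer's drive base lacks one of the two quarter-turn studs of its service cover; the missing one stands in the white rest block. Fit it into the cover's open hole, feel for the slot of the receptacle underneath, press the head down gently against its spring and turn it a quarter turn clockwise until the cam catches, so that it stays down, upright and locked, when you let go. Do not force it, and leave the other things on the table where they are.

Things in the scene. Friction and masses are not known exactly. Their poses are not given: they have to be found in the camera images.
- stud: Loose stud, 54 mm tall, 70 g, upright in the rest. Origin: centre of its foot, z up. Heights over the origin: 0-6 mm a cross bar (cam) 30 mm long in x, 8 mm in y; round shaft 8 mm thick; 15-24 mm collar 31 mm across; 24-28 mm flange 42 mm across; 28-54 mm black wing to grip, 36 mm long in x, 10 mm thick in y. Wing and cam are parallel; x and -x are alike.
- rest: White plastic block 64 x 64 x 36 mm, fixed for this job, with a 36 mm round hole through its middle; the stud's flange rests on its top. Origin: centre of its underside, z up.
- drive_base: Grey drive base of a mixer, fixed, 250 x 210 mm. Origin: centre of its underside, x to its back, z up. Front: low deck with a steel cover, top 78 mm above the table; behind x = +20 mm a housing 94 mm high with a boss to 112 mm. On the cover, both at x = -62 mm: at y = +45 mm a locked stud (fixed, wing top 113 mm above the table), at y = -45 mm the open hole.
- hole (a point): Centre of the open hole at the cover's top face, axes as the drive base's. Round, 34.4 mm across; cover 8 mm thick. The stud pressed against the drive base with over 35 N does damage. The flange stops on the cover when the stud's foot is 24 mm below this point.
- slot (a point): Centre of the receptacle's top, 10 mm below the cover's top, axes as the drive base's. Its slot, 33 x 10.6 mm, 6 mm deep, is turned from the drive base's x by 0.2 to 1.1 rad anticlockwise seen from above; the receptacle floats, its real yaw is not shown here. Turn the stud under light pressure until the cam drops. 5 mm down the slot the foot meets a spring: 3 N, then 0.9 N per mm.
- caught (a point): Where the foot's centre stays once the cam is caught, 19 mm below the cover's top. To get there: press until the foot is at least 22 mm below the cover's top, turn clockwise seen from above about 90 degrees from the slot to a stop (a clutch slips at 0.3 N m), let it rise. Turned too little it stays at 22 mm; not turned, it springs back to 15 mm.
- tape: Roll of tape lying flat, 98 x 96 x 25 mm; bystander. Origin: centre of its underside.
- timer: Dial timer, 64 mm across, 44 mm tall; bystander. Origin: centre of its underside.
- ring_mould: Steel ring mould, 56 mm across, 50 mm tall; bystander. Origin: centre of its underside.
- nozzle: Piping nozzle, 27 mm across, 46 mm tall; bystander. Origin: centre of its underside.
Mind the look-alikes: they are no part of the job. Leave any purple or turquoise look-alike of the stud alone.

How it is judged:
By the outcome, as a careful person would: the job done as asked, in the order asked, and still so for the second after the job is handed in, with the robot touching nothing.
It also fails if it takes over 64 s, if anything falls off the work surface, if the arm or the gripper's body presses on something with over 40 N, if the wrist force passes 120 N, or if a joint passes its speed limit or range.

ROBOT

A 6-joint arm with a two-finger parallel gripper is mounted at the origin on a cart in front of the work surface, level with it; the furniture and walls round the work are solid. World frame = base frame: x ahead of the robot, y to its left, z up, the work surface at z = 0. Lengths are in mm, angles in degrees, forces in N, time in s.
With the tool pointing down it reaches from about 325 to 1000 mm from the base axis. Payload 5.1 kg.
Tool frame: the origin (TCP) lies at the very end of the fingers, on their centre line; the grasp point (between the pads) lies 19 mm behind it; z points along the fingers, x is the direction in which the jaws open and shut, and the axes are right-handed (so a half turn about z gives the same grasp; the last joint's range is limited). The gripper opens to 85 mm and grips with 20 to 120 N. Pads are 22 mm wide; open, the fingers measure 114 mm over their backs; the gripper's body (76 mm by 85 mm) begins 54 mm behind the grasp point. The pads swing forward as they close: fully open they stand 13 mm farther back than shut.
Start: joints at [-78.415, 7.093, 94.555, -0, 78.352, -4.733], TCP at [182.595, -623.814, 231.322] pointing down, gripper open.
Joint ranges: [-149.61, 149.61], [-58.7, 133.49], [1.44, 155.28], [-77.14, 257.14], [18.33, 153.61], [-166.67, 166.67]. Speed limits (degrees/s): [147.25, 147.25, 180, 180, 180, 180].

INTERFACE

Orientations are given as a 3x3 rotation matrix whose columns are the frame's x, y, z axes.
In Python, from bench import r gives the robot as it stands.
- The arm moves only by the tool apply_moves, never from a script. Its argument "commands" is a list of rows, each an object of numbers: "dx", "dy", "dz": the shift along the tool's x, y, z in m; "twist": the turn about the tool's z in rad. A call has 1 to 10 rows; each row is the pose to reach, as a shift and turn from the pose commanded when the call began, along the tool's axes at that moment; what a row does not reach only later rows make up. A row lasts 1/8 s, in which the tool goes at most 62.5 mm and 10.7 degrees, less where a joint would pass 70% of its speed; a pose out of reach is approached as far as the arm can. A call with a gripper value outside its range is refused whole. "claw" is the finger opening in m, from 0 to 0.0854, set as the call begins (left out, the last holds). The fingers move at their own pace and stop on an object; "squeeze" is the grip in N (left out, the last holds). Time passes only in rows, so rows that repeat a pose let the fingers close. It gives the time, the measured TCP pose, the force and the opening at its end, in the units of the state.
- r.get_obs(): the state, without advancing time (a new reading comes with each control period).
- r.grab_frame(name): name is "scene" or "top"; returns the picture (400x640x3 uint8, blue, green, red); there is no depth.
- r.get_calibration(name): a dict with "mtx" (3x3 intrinsics, pixels), "dist" ([k1, k2, p1, p2, k3] as OpenCV has them; the pictures are not rectified), "rvec" (rotation vector, rad) and "tvec" (3), from world to camera coordinates, as OpenCV has them. Camera axes: x right, y down, z forward; pixel columns grow to the right and rows downward; lengths in mm; the calibration is good to about 2 mm. A picture is of the moment at which its call begins. get_calibration takes no time and is no camera call.
- r.hand_in(): hands the job in, once; it reports no verdict.
The state is a dict: "time": time; "joint_pos": joint angles; "dq": joint speeds; "joint_efforts": joint torques, N m; "ee_pos": TCP position; "ee_rot": TCP orientation; "force": force on the tool from outside, world axes, zero at the start; "moment": the same for the moment, N m; "gripper_width": finger opening in mm.
Only numpy, scipy, OpenCV 4.12 (cv2) and the standard library are available. Lean on these libraries where they do the work, as an engineer would, in place of code of your own. Each camera call takes 0.05 s, during which the arm holds its last target.

## Working session

There is one attempt and no reset: what is moved stays moved. The work goes in short steps, Python scripts to look and compute and a tool call to move; the robot and the scene stay as the last step left them, time stands still between calls to the robot, and variables do not carry over. Pictures are saved under pics/ and viewed, and the job is handed in when it is done.

Besides the shell and the picture viewer there is one more tool, called as name(argument=value, ...), one argument or row to a line, values as JSON. apply_moves: Moves the arm, as the interface text tells. Its arguments: {"type":"object","properties":{"commands":{"type":"array","items":{"type":"object","properties":{"dx":{"type":"number"},"dy":{"type":"number"},"dz":{"type":"number"},"twist":{"type":"number"}}}},"claw":{"type":"number"},"squeeze":{"type":"number"}},"required":["commands"]}

```bash
mkdir -p pics
python3 - <<'E'
from bench import r
import cv2
for n in("scene","top"):
    cv2.imwrite(f"pics/{n}0.png",r.grab_frame(n)); print(n,r.get_calibration(n))
print(r.get_obs())
E
```

```text
scene {'mtx': array([[405.25716116,   0.        , 319.13295374],
       [  0.        , 405.25716116, 202.80996024],
       [  0.        ,   0.        ,   1.        ]]), 'dist': array([-0.09481731,  0.        ,  0.        ,  0.        ,  0.        ]), 'rvec': array([ 2.32747518, -0.7314809 ,  0.2815602 ]), 'tvec': array([-472.73778011,  273.37212732,  725.04307367])}
top {'mtx': array([[451.09703651,   0.        , 315.92758322],
       [  0.        , 451.09703651, 198.63756409],
       [  0.        ,   0.        ,   1.        ]]), 'dist': array([-0.09387099,  0.        ,  0.        ,  0.        ,  0.        ]), 'rvec': array([ 2.0832735 , -2.14505416,  0.20278687]), 'tvec': array([ -3.34795852, 560.88343372, 855.09313601])}
{'time': 0.1, 'joint_pos': array([-7.84145351e+01,  7.13167547e+00,  9.46258117e+01, -2.04802284e-04,
        7.83541572e+01, -4.73256078e+00]), 'dq': array([-0.0016897 , -0.08250658, -0.13011738,  0.01936236, -0.04215749,
        0.1076702 ]), 'joint_efforts': array([ 6.32833962e-04, -4.24930215e+01, -3.66653574e+01, -1.22185243e-04,
        3.93241702e-03, -1.02486621e-05]), 'ee_pos': array([ 182.48889312, -623.27459983,  230.15891517]), 'ee_rot': array([[ 2.80968969e-01, -9.59716772e-01, -3.94757986e-04],
       [-9.59714888e-01, -2.80969203e-01,  1.90815870e-03],
       [-1.94220674e-03, -1.57278266e-04, -9.99998102e-01]]), 'force': array([-0.0933942 ,  0.71530483, -1.09966405]), 'moment': array([ 0.00267963, -0.03018413,  0.00799115]), 'gripper_width': 85.42327477560455}
```

View pics/scene0.png

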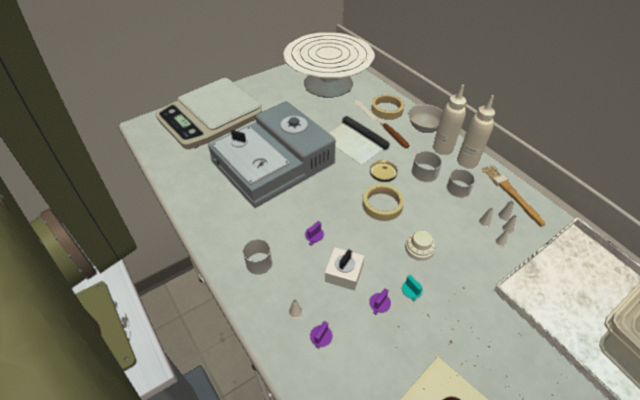

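View pics/top0.png

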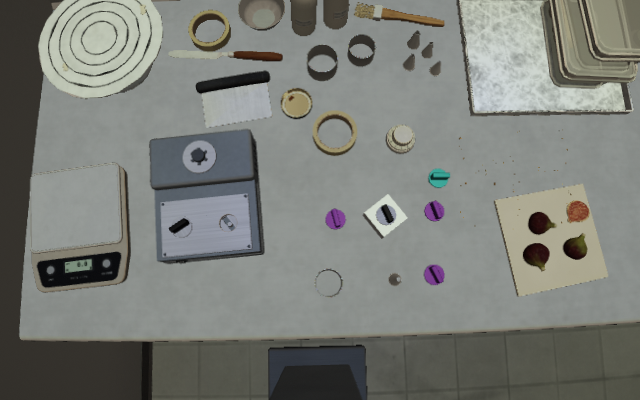

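Candidates: the black-winged stud in the white rest, top (387,215) and scene (345,262). Look-alikes: purple at top (335,219), (434,211) and (434,275), turquoise at (439,178). The black locked stud on the cover at (180,226) is fixed. I choose the one in the white rest and check it in close crops.

Run:
```python
import cv2,numpy as np
t=cv2.imread("pics/top0.png");s=cv2.imread("pics/scene0.png")
def c(im,x,y,w,h,k): return cv2.resize(im[y:y+h,x:x+w],(w*k,h*k),interpolation=cv2.INTER_CUBIC)
cv2.imwrite("pics/c1.png",np.hstack([c(t,360,190,55,50,7),c(s,318,240,55,50,7)]))
cv2.imwrite("pics/c2.png",c(t,140,120,130,150,4)[:600])
cv2.imwrite("pics/c3.png",c(s,200,95,145,115,5))
```

```text
(no output)
```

View pics/c1.png

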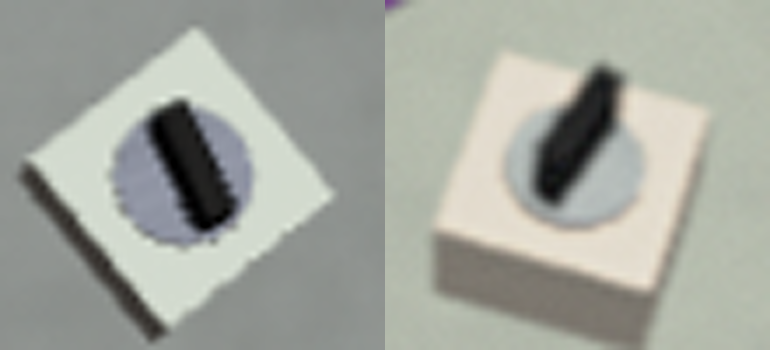

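View pics/c2.png

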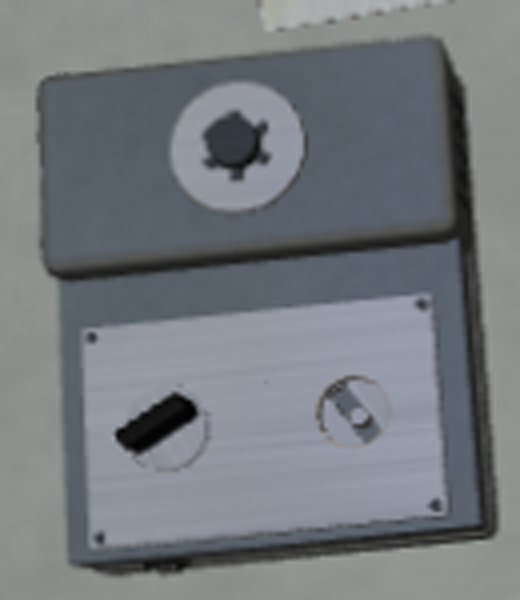

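View pics/c3.png

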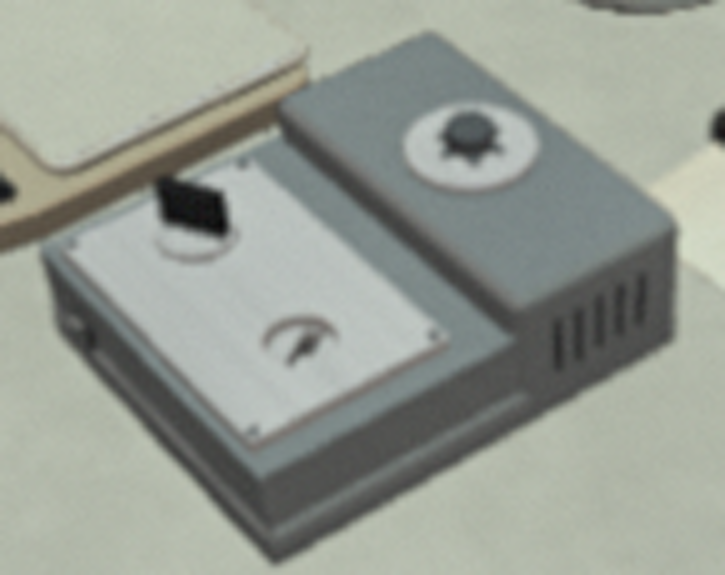

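```bash
cat > h.py <<'E'
import cv2,numpy as np
from scipy.optimize import least_squares
from bench import r
C={n:r.get_calibration(n) for n in("scene","top")}
def proj(n,P):
    c=C[n];return cv2.projectPoints(np.array(P,float).reshape(-1,1,3),c['rvec'],c['tvec'],c['mtx'],c['dist'])[0][:,0]
def ray(n,uv,z):
    c=C[n];q=cv2.undistortPoints(np.array(uv,float).reshape(-1,1,2),c['mtx'],c['dist'])[:,0]
    R=cv2.Rodrigues(c['rvec'])[0];o=-R.T@c['tvec'];d=np.c_[q,np.ones(len(q))]@R
    z=np.broadcast_to(z,len(q));return o+d*((z-o[2])/d[:,2])[:,None]
def un(p,k,x0,y0): return (np.array(p,float)+.5)/k-.5+[x0,y0]
E
python3 - <<'E'
from h import *
np.set_printoptions(precision=1,suppress=True)
rt=un([(197,27),(335,195),(165,330),(25,162)],7,360,190)
rs=un([(118,52),(327,110),(270,292),(50,230)],7,318,240)
for n,p in(("top",rt),("scene",rs)):
    q=ray(n,p,36);print(n,q,q.mean(0),[np.linalg.norm(q[i]-q[i-1]) for i in range(4)], np.degrees([np.arctan2(*(q[i]-q[i-1])[1::-1]) for i in range(4)]))
print('flange',ray("top",un([(183,175)],7,360,190),40),ray("scene",un([(190,165)],7,318,240),40))
w=ray("top",un([(150,118),(185,98),(237,208),(203,232)],7,360,190),66);print('wing',w,w.mean(0),np.linalg.norm(w[2]-w[1]),np.degrees(np.arctan2(*(w[2]-w[1])[1::-1])),np.degrees(np.arctan2(*(w[3]-w[0])[1::-1])))
ws=ray("scene",un([(215,64),(240,78),(172,165),(150,150)],7,318,240),66);print('wing s',ws)
st=un([(91,338),(423,304),(436,506),(98,538)],4,140,120);ss=un([(243,162),(434,336),(252,431),(72,243)],5,200,95)
for n,p in(("top",st),("scene",ss)):
    q=ray(n,p,78);print(n,q,q.mean(0),[np.linalg.norm(q[i]-q[i-1]) for i in range(4)], np.degrees([np.arctan2(*(q[i]-q[i-1])[1::-1]) for i in range(4)]))
    m=q.mean(0); y=(q[0]+q[3]-q[1]-q[2]);y/=np.linalg.norm(y);print('hole est',m-45*y,m+45*y)
print('hole',ray("top",un([(353,411)],4,140,120),78),ray("scene",un([(302,340)],5,200,95),78))
print('boss',ray("top",un([(237,147)],4,140,120),96),ray("scene",un([(471,147)],5,200,95),96))
print('slotbar',ray("top",un([(335,385),(375,438)],4,140,120),68))
E
```

```text
top [[ 571.  -168.5   36. ]
 [ 519.5 -206.1   36. ]
 [ 481.5 -153.9   36. ]
 [ 532.1 -115.6   36. ]] [ 526. -161.   36.] [np.float64(65.62651137581418), np.float64(63.72016031697949), np.float64(64.55992704108006), np.float64(63.4969195741029)] [ -53.7 -143.8  126.1   37.1]
scene [[ 534.9 -115.3   36. ]
 [ 572.7 -166.9   36. ]
 [ 521.3 -205.1   36. ]
 [ 482.7 -153.7   36. ]] [ 527.9 -160.3   36. ] [np.float64(64.74288980776313), np.float64(63.993296013069724), np.float64(64.08772012197994), np.float64(64.27851336815824)] [  36.4  -53.7 -143.4  126.8]
flange [[ 526.2 -161.2   40. ]] [[ 526.6 -161.    40. ]]
wing [[ 538.8 -148.7   66. ]
 [ 544.2 -159.1   66. ]
 [ 512.2 -172.    66. ]
 [ 505.6 -161.9   66. ]] [ 525.2 -160.4   66. ] 34.57359404318597 -158.0663774414479 -158.31215485353528
wing s [[ 541.6 -150.8   66. ]
 [ 544.4 -158.6   66. ]
 [ 511.3 -170.7   66. ]
 [ 509.2 -163.3   66. ]]
top [[554.1 286.3  78. ]
 [566.3 119.5  78. ]
 [466.2 113.1  78. ]
 [454.6 279.3  78. ]] [510.3 199.6  78. ] [np.float64(99.740733908982), np.float64(167.18371003292802), np.float64(100.30586640850296), np.float64(166.6032534830708)] [   4.   -85.8 -176.3   94. ]
hole est [513.6 154.7  78. ] [507.1 244.4  78. ]
scene [[556.5 289.3  78. ]
 [567.9 121.4  78. ]
 [467.7 115.1  78. ]
 [456.6 281.5  78. ]] [512.2 201.8  78. ] [np.float64(100.22290033406573), np.float64(168.25470589425535), np.float64(100.33370314610636), np.float64(166.76962427357688)] [   4.4  -86.1 -176.4   93.8]
hole est [515.2 156.9  78. ] [509.2 246.7  78. ]
hole [[513.9 153.9  78. ]] [[515.6 154.5  78. ]]
boss [[644.9 209.9  96. ]] [[647.3 212.2  96. ]]
slotbar [[528.7 165.1  68. ]
 [501.6 144.9  68. ]]
```

```bash
cat >> h.py <<'E'
def go(x,y,z,yaw):
    o=r.get_obs();R=o['ee_rot'];d=R.T@(np.array([x,y,z])-o['ee_pos'])
    cy=np.degrees(np.arctan2(R[1,0],R[0,0]))
    print('t',round(o['time'],2),'pos',o['ee_pos'].round(1),'yaw',cy.round(2),'tiltz',R[:,2].round(4),'F',o['force'].round(2),'M',o['moment'].round(3),'w',o['gripper_width'],'q',o['joint_pos'].round(1))
    print('d(m)',(d/1000).round(4),'twist',np.radians(cy-yaw).round(4))
E
python3 - <<'E'
from h import *
print(ray("top",[(335,219),(434,211),(434,275),(439,178)],40).round(0))
go(526.5,-161,120,112)
E
```

```text
[[ 520.  -57.   40.]
 [ 531. -261.   40.]
 [ 401. -251.   40.]
 [ 600. -277.   40.]]
t 0.1 pos [ 182.5 -623.3  230.2] yaw -73.68 tiltz [-4.0e-04  1.9e-03 -1.0e+00] F [-0.09  0.72 -1.1 ] M [ 0.003 -0.03   0.008] w 85.42327477560455 q [-78.4   7.1  94.6  -0.   78.4  -4.7]
d(m) [-0.3468 -0.46    0.1109] twist -3.2408
```

apply_moves(
  commands=[
    {"dx":-0.035,"dy":-0.046,"twist":-0.18},
    {"dx":-0.069,"dy":-0.092,"twist":-0.36},
    {"dx":-0.104,"dy":-0.138,"twist":-0.54},
    {"dx":-0.139,"dy":-0.184,"twist":-0.72},
    {"dx":-0.173,"dy":-0.23,"twist":-0.9},
    {"dx":-0.208,"dy":-0.276,"twist":-1.08},
    {"dx":-0.243,"dy":-0.322,"twist":-1.26},
    {"dx":-0.277,"dy":-0.368,"twist":-1.44},
    {"dx":-0.312,"dy":-0.414,"twist":-1.62},
    {"dx":-0.347,"dy":-0.46,"twist":-1.8},
  ],
  claw=0.045,
  squeeze=40,
)

```text
invalid input at $.commands[0]: expected keys dx, dy, dz, twist
```

```bash
python3 -c "
from h import *
go(526.5,-161,100,112)"
```

```text
t 0.1 pos [ 182.5 -623.3  230.2] yaw -73.68 tiltz [-4.0e-04  1.9e-03 -1.0e+00] F [-0.09  0.72 -1.1 ] M [ 0.003 -0.03   0.008] w 85.42327477560455 q [-78.4   7.1  94.6  -0.   78.4  -4.7]
d(m) [-0.3467 -0.46    0.1309] twist -3.2408
```

apply_moves(
  commands=[
    {"dx":-0.035,"dy":-0.046,"dz":0,"twist":-0.18},
    {"dx":-0.069,"dy":-0.092,"dz":0,"twist":-0.36},
    {"dx":-0.104,"dy":-0.138,"dz":0,"twist":-0.54},
    {"dx":-0.139,"dy":-0.184,"dz":0,"twist":-0.72},
    {"dx":-0.173,"dy":-0.23,"dz":0,"twist":-0.9},
    {"dx":-0.208,"dy":-0.276,"dz":0,"twist":-1.08},
    {"dx":-0.243,"dy":-0.322,"dz":0,"twist":-1.26},
    {"dx":-0.277,"dy":-0.368,"dz":0,"twist":-1.44},
    {"dx":-0.312,"dy":-0.414,"dz":0,"twist":-1.62},
    {"dx":-0.347,"dy":-0.46,"dz":0,"twist":-1.8},
  ],
  claw=0.045,
  squeeze=40,
)

```text
time: 1.35
ee_pos: [527.2, -159.8, 231.0]
ee_rot: [[0.868, 0.497, -0.0], [0.497, -0.868, -0.0], [-0.0, -0.0, -1.0]]
force: [0.6, -1.6, -0.4]
gripper_width: 45.2
```

```bash
python3 -c "
from h import *
go(526.5,-161,100,112)"
```

```text
t 1.35 pos [ 527.2 -159.8  231. ] yaw 29.79 tiltz [-3.e-04 -0.e+00 -1.e+00] F [ 0.61 -1.56 -0.4 ] M [ 0.015 -0.019 -0.002] w 45.156082241937256 q [-22.4  -5.5 107.3  -0.   78.2 -52.2]
d(m) [-0.0012  0.0007  0.131 ] twist -1.4348
```

apply_moves(
  commands=[
    {"dx":-0.001,"dy":0.001,"dz":0.015,"twist":-0.18},
    {"dx":-0.001,"dy":0.001,"dz":0.03,"twist":-0.36},
    {"dx":-0.001,"dy":0.001,"dz":0.045,"twist":-0.54},
    {"dx":-0.001,"dy":0.001,"dz":0.06,"twist":-0.72},
    {"dx":-0.001,"dy":0.001,"dz":0.075,"twist":-0.9},
    {"dx":-0.001,"dy":0.001,"dz":0.09,"twist":-1.08},
    {"dx":-0.001,"dy":0.001,"dz":0.105,"twist":-1.26},
    {"dx":-0.001,"dy":0.001,"dz":0.12,"twist":-1.435},
    {"dx":-0.001,"dy":0.001,"dz":0.126,"twist":-1.435},
    {"dx":-0.001,"dy":0.001,"dz":0.126,"twist":-1.435},
  ],
)

```text
time: 2.6
ee_pos: [525.8, -162.7, 104.8]
ee_rot: [[-0.367, 0.93, -0.001], [0.93, 0.367, 0.0], [0.001, -0.001, -1.0]]
force: [0.1, -0.2, 1.6]
gripper_width: 44.9
```

```bash
python3 -c "
from h import *
for n in ('top','scene'): cv2.imwrite(f'pics/{n}1.png',r.grab_frame(n))
t=cv2.imread('pics/top1.png')[150:260,320:450];s=cv2.imread('pics/scene1.png')[190:300,280:410]
cv2.imwrite('pics/g1.png',np.hstack([cv2.resize(t,None,fx=3,fy=3,interpolation=2),cv2.resize(s,None,fx=3,fy=3,interpolation=2)]))
go(526.5,-161,42.5,112)"
```

```text
t 2.7 pos [ 526.5 -163.1  105.9] yaw 111.58 tiltz [ 8.e-04 -3.e-04 -1.e+00] F [-0.55 -0.64 -0.32] M [ 0.044  0.013 -0.023] w 44.94180501033516 q [ -22.8    1.1  113.5    0.    65.3 -134.4]
d(m) [0.002  0.0007 0.0634] twist -0.0074
```

View pics/g1.png

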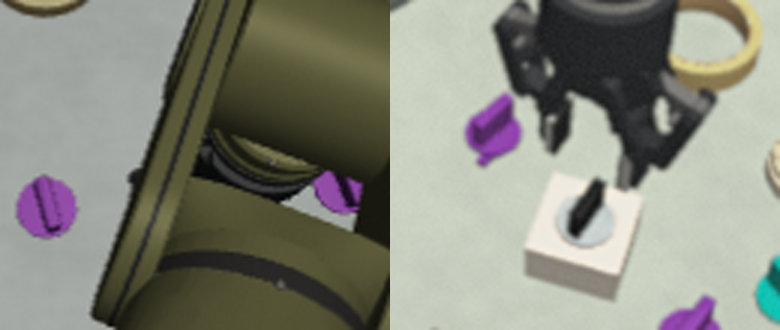

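apply_moves(
  commands=[
    {"dx":0.001,"dy":0,"dz":0.02,"twist":0},
    {"dx":0.0015,"dy":0,"dz":0.04,"twist":0},
    {"dx":0.0015,"dy":0,"dz":0.052,"twist":0},
    {"dx":0.0015,"dy":0,"dz":0.058,"twist":0},
    {"dx":0.0015,"dy":0,"dz":0.061,"twist":0},
    {"dx":0.0015,"dy":0,"dz":0.061,"twist":0},
  ],
)

```text
time: 3.45
ee_pos: [525.9, -161.7, 44.5]
ee_rot: [[-0.369, 0.929, 0.0], [0.929, 0.369, -0.0], [-0.0, 0.0, -1.0]]
force: [-0.6, 0.1, 0.6]
gripper_width: 44.8
```

```bash
python3 -c "
from h import *
cv2.imwrite('pics/scene2.png',cv2.resize(r.grab_frame('scene')[190:300,280:410],None,fx=5,fy=5,interpolation=2))
go(526.5,-161,42.5,112)"
```

```text
t 3.5 pos [ 526.  -161.7   44.8] yaw 111.67 tiltz [ 8.e-04 -4.e-04 -1.e+00] F [-0.29 -0.43  0.47] M [ 0.009 -0.026  0.044] w 44.90359363158316 q [ -22.7    5.6  115.5   -0.    58.8 -134.3]
d(m) [0.0005 0.0007 0.0023] twist -0.0058
```

View pics/scene2.png

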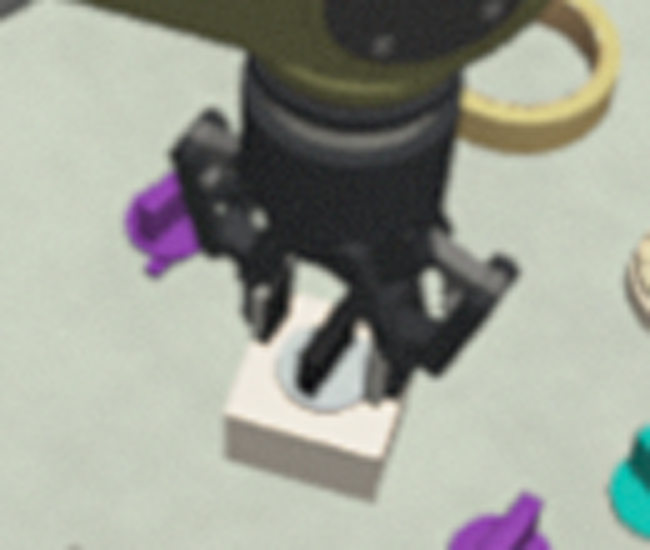

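The picture shows the wing between the pads at about (330,340), with both fingers clear of the block's neighbours. I'm lowering slightly and closing.

apply_moves(
  commands=[
    {"dx":0.0005,"dy":0.0005,"dz":0.001,"twist":-0.006},
    {"dx":0.0005,"dy":0.0005,"dz":0.001,"twist":-0.006},
  ],
)

```text
time: 3.75
ee_pos: [526.1, -160.9, 43.7]
ee_rot: [[-0.375, 0.927, 0.001], [0.927, 0.375, -0.0], [-0.0, 0.0, -1.0]]
force: [-0.1, -0.9, -0.1]
gripper_width: 44.9
```

apply_moves(
  commands=[
    {"dx":0,"dy":0,"dz":0,"twist":0},
    {"dx":0,"dy":0,"dz":0,"twist":0},
    {"dx":0,"dy":0,"dz":0,"twist":0},
    {"dx":0,"dy":0,"dz":0,"twist":0},
    {"dx":0,"dy":0,"dz":0,"twist":0},
    {"dx":0,"dy":0,"dz":0,"twist":0},
    {"dx":0,"dy":0,"dz":0,"twist":0},
  ],
  claw=0.0,
  squeeze=60,
)

```text
time: 4.62
ee_pos: [526.2, -161.0, 43.6]
ee_rot: [[-0.375, 0.927, 0.0], [0.927, 0.375, -0.0], [-0.0, 0.0, -1.0]]
force: [0.3, 0.1, 3.1]
gripper_width: 8.8
```

```bash
python3 -c "
from h import *
go(526.5,-161,42.5,112)"
```

```text
t 4.62 pos [ 526.2 -161.    43.6] yaw 112.01 tiltz [ 5.e-04 -2.e-04 -1.e+00] F [0.27 0.06 3.12] M [ 0.003  0.028 -0.016] w 8.817749313785885 q [ -22.6    5.7  115.5    0.    58.7 -134.6]
d(m) [-0.0002  0.0003  0.0011] twist 0.0002
```

apply_moves(
  commands=[
    {"dx":0,"dy":0,"dz":-0.005,"twist":0},
    {"dx":0,"dy":0,"dz":-0.015,"twist":0},
    {"dx":0,"dy":0,"dz":-0.035,"twist":0},
    {"dx":0,"dy":0,"dz":-0.06,"twist":0},
    {"dx":0,"dy":0,"dz":-0.085,"twist":0},
    {"dx":0,"dy":0,"dz":-0.105,"twist":0},
    {"dx":0,"dy":0,"dz":-0.116,"twist":0},
    {"dx":0,"dy":0,"dz":-0.116,"twist":0},
  ],
)

```text
time: 5.62
ee_pos: [526.4, -161.1, 160.4]
ee_rot: [[-0.375, 0.927, 0.002], [0.927, 0.375, -0.001], [-0.001, 0.001, -1.0]]
force: [0.0, -0.9, -1.2]
gripper_width: 8.6
```

```bash
python3 -c "
from h import *
cv2.imwrite('pics/scene3.png',cv2.resize(r.grab_frame('scene')[120:300,240:440],None,fx=4,fy=3.3,interpolation=2))
go(514.5,100,160,157)"
```

```text
t 5.67 pos [ 525.8 -160.8  159.2] yaw 112.01 tiltz [-1.e-04  1.e-04 -1.e+00] F [0.62 0.08 0.67] M [-0.013 -0.012  0.009] w 8.511758638053564 q [ -22.6   -2.3  111.4    0.    70.9 -134.6]
d(m) [ 0.246   0.0873 -0.0008] twist -0.7852
```

View pics/scene3.png

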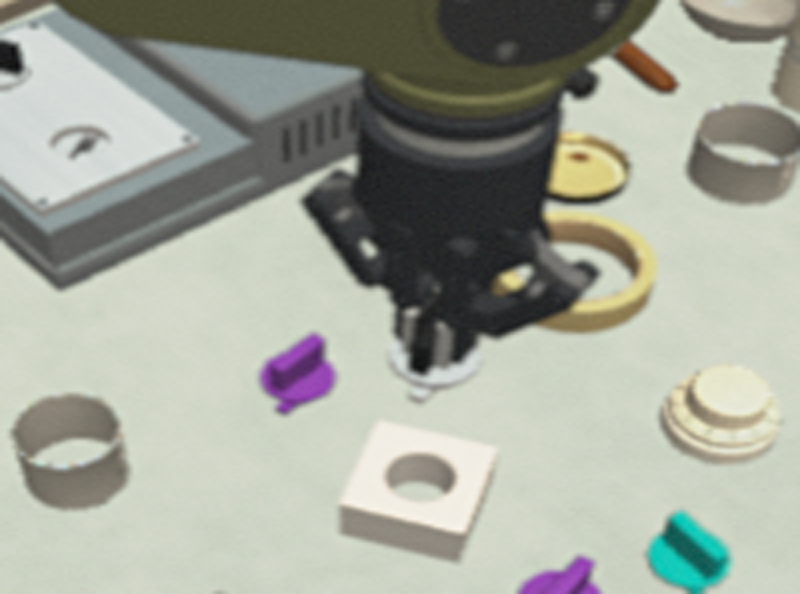

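```bash
python3 -c "
from h import *
go(514.3,154.8,160,159)"
```

```text
t 5.67 pos [ 525.8 -160.8  159.2] yaw 112.01 tiltz [-1.e-04  1.e-04 -1.e+00] F [0.62 0.08 0.67] M [-0.013 -0.012  0.009] w 8.511758638053564 q [ -22.6   -2.3  111.4    0.    70.9 -134.6]
d(m) [ 0.2969  0.1076 -0.0008] twist -0.8201
```

apply_moves(
  commands=[
    {"dx":0.018,"dy":0.007,"dz":0,"twist":-0.1},
    {"dx":0.055,"dy":0.02,"dz":0,"twist":-0.2},
    {"dx":0.1,"dy":0.036,"dz":0,"twist":-0.3},
    {"dx":0.145,"dy":0.053,"dz":0,"twist":-0.4},
    {"dx":0.19,"dy":0.069,"dz":0,"twist":-0.5},
    {"dx":0.23,"dy":0.083,"dz":0,"twist":-0.6},
    {"dx":0.265,"dy":0.096,"dz":0,"twist":-0.7},
    {"dx":0.287,"dy":0.104,"dz":0,"twist":-0.78},
    {"dx":0.2965,"dy":0.1075,"dz":0,"twist":-0.82},
    {"dx":0.2965,"dy":0.1075,"dz":0,"twist":-0.82},
  ],
)

```text
time: 6.92
ee_pos: [514.0, 154.3, 158.4]
ee_rot: [[-0.934, 0.358, -0.002], [0.358, 0.934, -0.001], [0.001, -0.001, -1.0]]
force: [0.2, -0.1, -1.4]
gripper_width: 8.3
```

```bash
python3 -c "
from h import *
go(514.3,154.8,125,159)"
```

```text
t 6.92 pos [514.  154.3 158.4] yaw 159.01 tiltz [-1.5e-03 -6.0e-04 -1.0e+00] F [ 0.2  -0.13 -1.38] M [-0.066  0.05  -0.016] w 8.326186532986487 q [  11.    -3.9  113.    -0.    71.  -148. ]
d(m) [-0.0001  0.0006  0.0334] twist 0.0002
```

apply_moves(
  commands=[
    {"dx":0,"dy":0,"dz":0.012,"twist":0},
    {"dx":0,"dy":0.0005,"dz":0.026,"twist":0},
    {"dx":0,"dy":0.0005,"dz":0.036,"twist":0},
    {"dx":0,"dy":0.0005,"dz":0.036,"twist":0},
    {"dx":0,"dy":0.0005,"dz":0.036,"twist":0},
  ],
)

```text
time: 7.55
ee_pos: [514.8, 154.7, 123.5]
ee_rot: [[-0.933, 0.359, 0.0], [0.359, 0.933, 0.0], [-0.0, 0.0, -1.0]]
force: [-0.6, 0.0, -0.5]
gripper_width: 8.5
```

```bash
python3 -c "
from h import *
for n in ('scene','top'): cv2.imwrite(f'pics/{n}4f.png',r.grab_frame(n))
s=cv2.imread('pics/scene4f.png')
cv2.imwrite('pics/scene4.png',cv2.resize(s[95:195,205:325],None,fx=6,fy=6,interpolation=2))
go(514.3,154.8,99.6,159)"
```

```text
t 7.65 pos [515.1 154.8 124. ] yaw 158.99 tiltz [ 1.2e-03  2.0e-04 -1.0e+00] F [-0.19  0.43 -2.2 ] M [ 0.012 -0.019  0.008] w 8.64781374755283 q [  11.    -1.8  114.5   -0.    67.2 -148. ]
d(m) [ 0.0008 -0.0003  0.0244] twist -0.0001
```

View pics/scene4.png

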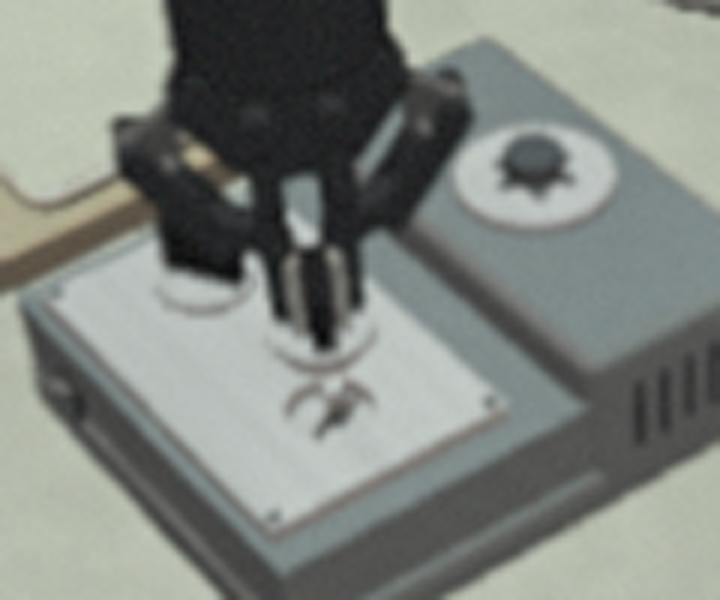

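View pics/top4f.png

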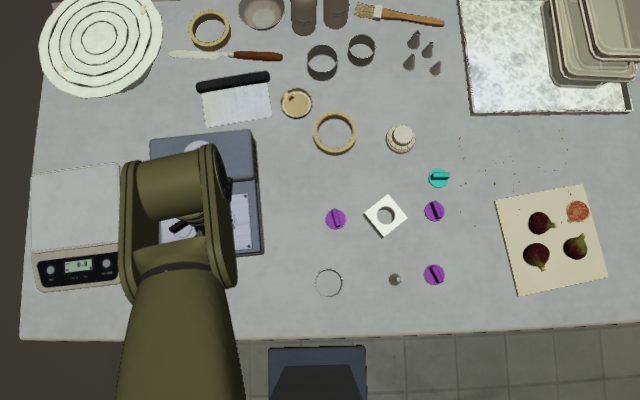

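```bash
python3 -c "
from h import *
s=cv2.imread('pics/scene4f.png')[95:195,205:325]
im=cv2.resize(s,None,fx=6,fy=6,interpolation=2)
a=np.linspace(0,2*np.pi,60)
def ell(x,y,z,rad,col):
    p=proj('scene',np.c_[x+rad*np.cos(a),y+rad*np.sin(a),0*a+z]);q=((p-[205,95]+.5)*6-.5)
    cv2.polylines(im,[q.round().astype(int)],True,col,1)
ell(514.8,154.8,120.4,21,(0,0,255));ell(514.8,154.8,116.4,21,(0,0,255))
ell(514.3,154.8,78,17.2,(0,255,0))
cv2.imwrite('pics/ov4.png',im)"
```

```text
(no output)
```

View pics/ov4.png

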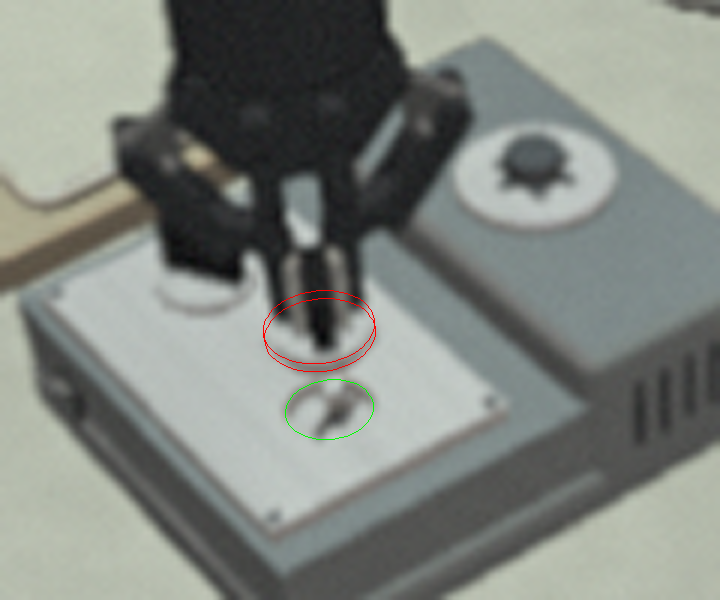

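apply_moves(
  commands=[
    {"dx":0.0005,"dy":0,"dz":0.006,"twist":0},
    {"dx":0.0005,"dy":0,"dz":0.012,"twist":0},
    {"dx":0.0005,"dy":0,"dz":0.017,"twist":0},
    {"dx":0.0005,"dy":0,"dz":0.021,"twist":0},
    {"dx":0.0005,"dy":0,"dz":0.021,"twist":0},
    {"dx":0.0005,"dy":0,"dz":0.021,"twist":0},
  ],
)

```text
time: 8.4
ee_pos: [514.3, 155.0, 102.5]
ee_rot: [[-0.934, 0.358, 0.0], [0.358, 0.934, 0.0], [-0.0, 0.0, -1.0]]
force: [0.2, -0.0, -0.3]
gripper_width: 8.7
```

apply_moves(
  commands=[
    {"dx":0,"dy":0,"dz":0.0007,"twist":0},
    {"dx":0,"dy":0,"dz":0.0014,"twist":0},
    {"dx":0,"dy":0,"dz":0.0014,"twist":0},
  ],
)

```text
time: 8.78
ee_pos: [514.1, 155.0, 100.9]
ee_rot: [[-0.934, 0.358, -0.0], [0.358, 0.934, -0.0], [0.0, -0.0, -1.0]]
force: [-0.3, 0.4, -0.6]
gripper_width: 8.6
```

apply_moves(
  commands=[
    {"dx":0,"dy":0,"dz":0.0005,"twist":0},
    {"dx":0,"dy":0,"dz":0.001,"twist":0},
    {"dx":0,"dy":0,"dz":0.001,"twist":0},
  ],
)

```text
time: 9.15
ee_pos: [514.1, 154.9, 99.9]
ee_rot: [[-0.934, 0.358, -0.0], [0.358, 0.934, -0.0], [0.0, -0.0, -1.0]]
force: [-0.4, -0.0, -0.4]
gripper_width: 8.9
```

apply_moves(
  commands=[
    {"dx":0,"dy":0,"dz":0.0005,"twist":0},
    {"dx":0,"dy":0,"dz":0.0005,"twist":0},
  ],
)

```text
time: 9.4
ee_pos: [514.2, 155.0, 99.6]
ee_rot: [[-0.934, 0.358, 0.0], [0.358, 0.934, 0.0], [-0.0, 0.0, -1.0]]
force: [-0.3, 0.2, 0.0]
gripper_width: 8.8
```

apply_moves(
  commands=[
    {"dx":0,"dy":0,"dz":0.0005,"twist":0},
    {"dx":0,"dy":0,"dz":0.0005,"twist":0},
  ],
)

```text
time: 9.65
ee_pos: [514.3, 155.0, 99.5]
ee_rot: [[-0.934, 0.358, 0.0], [0.358, 0.934, 0.0], [-0.0, 0.0, -1.0]]
force: [-1.3, -0.7, 4.3]
gripper_width: 9.0
```

apply_moves(
  commands=[
    {"dx":0,"dy":0,"dz":0.0003,"twist":0.05},
    {"dx":0,"dy":0,"dz":0.0003,"twist":0.1},
    {"dx":0,"dy":0,"dz":0.0003,"twist":0.15},
    {"dx":0,"dy":0,"dz":0.0003,"twist":0.2},
  ],
)

```text
time: 10.15
ee_pos: [515.1, 155.1, 99.5]
ee_rot: [[-0.843, 0.538, 0.002], [0.538, 0.843, 0.0], [-0.002, 0.002, -1.0]]
force: [0.8, -0.1, 3.7]
gripper_width: 8.8
```

```bash
python3 -c "
from h import *
go(514.3,154.8,99.6,159)"
```

```text
t 10.15 pos [515.1 155.1  99.5] yaw 147.44 tiltz [ 2.5e-03  4.0e-04 -1.0e+00] F [ 0.79 -0.09  3.68] M [-0.004 -0.036 -0.045] w 8.847379431472987 q [  11.    -0.2  115.5   -0.    64.5 -136.4]
d(m) [ 0.0005 -0.0007 -0.0001] twist -0.2017
```

apply_moves(
  commands=[
    {"dx":0,"dy":0,"dz":0.0002,"twist":0.045},
    {"dx":0,"dy":0,"dz":0.0002,"twist":0.09},
    {"dx":0,"dy":0,"dz":0.0002,"twist":0.13},
  ],
)

```text
time: 10.52
ee_pos: [515.3, 155.1, 99.4]
ee_rot: [[-0.766, 0.643, 0.003], [0.643, 0.766, 0.0], [-0.002, 0.002, -1.0]]
force: [-0.1, -0.5, 2.8]
gripper_width: 9.0
```

apply_moves(
  commands=[
    {"dx":0,"dy":0,"dz":0,"twist":0.03},
    {"dx":0,"dy":0,"dz":0,"twist":0.06},
    {"dx":0,"dy":0,"dz":0,"twist":0.09},
  ],
)

```text
time: 10.9
ee_pos: [515.1, 155.1, 99.3]
ee_rot: [[-0.705, 0.709, 0.002], [0.709, 0.705, 0.0], [-0.002, 0.002, -1.0]]
force: [2.2, -0.3, 3.9]
gripper_width: 8.8
```

apply_moves(
  commands=[
    {"dx":0,"dy":0,"dz":0.0001,"twist":0.03},
    {"dx":0,"dy":0,"dz":0.0001,"twist":0.06},
    {"dx":0,"dy":0,"dz":0.0001,"twist":0.08},
  ],
)

```text
time: 11.28
ee_pos: [515.0, 155.0, 99.0]
ee_rot: [[-0.646, 0.763, 0.002], [0.763, 0.646, 0.0], [-0.001, 0.002, -1.0]]
force: [2.2, -0.3, 4.3]
gripper_width: 8.7
```

apply_moves(
  commands=[
    {"dx":0,"dy":0,"dz":0.0001,"twist":0.03},
    {"dx":0,"dy":0,"dz":0.0001,"twist":0.06},
  ],
)

```text
time: 11.52
ee_pos: [512.4, 154.8, 96.4]
ee_rot: [[-0.599, 0.801, -0.004], [0.801, 0.599, -0.0], [0.002, -0.004, -1.0]]
force: [-1.0, 0.1, -0.9]
gripper_width: 8.7
```

apply_moves(
  commands=[
    {"dx":0,"dy":0,"dz":0.0005,"twist":0.02},
    {"dx":0,"dy":0,"dz":0.001,"twist":0.02},
    {"dx":0,"dy":0,"dz":0.001,"twist":0.02},
  ],
)

```text
time: 11.9
ee_pos: [513.9, 154.9, 96.9]
ee_rot: [[-0.585, 0.811, -0.001], [0.811, 0.585, -0.0], [0.0, -0.001, -1.0]]
force: [-0.1, -0.9, -0.3]
gripper_width: 9.3
```

```bash
python3 -c "
from h import *
go(514.3,154.8,94.6,126)"
```

```text
t 11.9 pos [513.9 154.9  96.9] yaw 125.77 tiltz [-7.e-04 -1.e-04 -1.e+00] F [-0.07 -0.91 -0.33] M [ 0.03  -0.002 -0.02 ] w 9.308214106978722 q [  11.    -0.   115.6    0.    64.4 -114.7]
d(m) [-0.0003  0.0002  0.0023] twist -0.004
```

apply_moves(
  commands=[
    {"dx":0,"dy":0,"dz":0.0008,"twist":0},
    {"dx":0,"dy":0,"dz":0.0016,"twist":0},
    {"dx":0,"dy":0,"dz":0.0022,"twist":0},
    {"dx":0,"dy":0,"dz":0.0022,"twist":0},
  ],
)

```text
time: 12.4
ee_pos: [514.1, 154.9, 94.9]
ee_rot: [[-0.584, 0.811, -0.0], [0.811, 0.584, -0.0], [0.0, -0.0, -1.0]]
force: [-0.1, -0.9, -1.2]
gripper_width: 8.9
```

apply_moves(
  commands=[
    {"dx":0,"dy":0,"dz":0.0005,"twist":0},
    {"dx":0,"dy":0,"dz":0.001,"twist":0},
    {"dx":0,"dy":0,"dz":0.001,"twist":0},
  ],
)

```text
time: 12.78
ee_pos: [514.3, 155.0, 94.4]
ee_rot: [[-0.584, 0.811, 0.0], [0.811, 0.584, 0.0], [-0.0, 0.0, -1.0]]
force: [-1.4, 0.3, 3.3]
gripper_width: 8.8
```

```bash
python3 -c "
from h import *
go(514.3,154.8,87,126)"
```

```text
t 12.78 pos [514.3 155.   94.4] yaw 125.77 tiltz [ 1.e-04  0.e+00 -1.e+00] F [-1.4   0.31  3.27] M [-0.014  0.308  0.012] w 8.772038568866584 q [  11.     0.2  115.7   -0.    64.1 -114.7]
d(m) [-0.0002 -0.0001  0.0074] twist -0.0041
```

apply_moves(
  commands=[
    {"dx":0,"dy":0,"dz":0.0005,"twist":0},
    {"dx":0,"dy":0,"dz":0.001,"twist":0},
    {"dx":0,"dy":0,"dz":0.001,"twist":0},
  ],
)

```text
time: 13.15
ee_pos: [514.3, 155.0, 93.2]
ee_rot: [[-0.584, 0.811, 0.0], [0.811, 0.584, 0.0], [-0.0, 0.0, -1.0]]
force: [-1.3, -0.8, 3.1]
gripper_width: 8.7
```

```bash
python3 -c "
from h import *
go(514.3,154.8,87,126)"
```

```text
t 13.15 pos [514.3 155.   93.2] yaw 125.76 tiltz [ 2.e-04  1.e-04 -1.e+00] F [-1.33 -0.83  3.14] M [0.    0.33  0.053] w 8.717384564213004 q [  11.     0.2  115.8    0.    64.  -114.7]
d(m) [-0.0002 -0.0001  0.0062] twist -0.0042
```

apply_moves(
  commands=[
    {"dx":0,"dy":0,"dz":0.0007,"twist":0},
    {"dx":0,"dy":0,"dz":0.0014,"twist":0},
    {"dx":0,"dy":0,"dz":0.0021,"twist":0},
    {"dx":0,"dy":0,"dz":0.0025,"twist":0},
  ],
)

```text
time: 13.65
ee_pos: [514.3, 155.0, 90.8]
ee_rot: [[-0.584, 0.811, 0.0], [0.811, 0.584, 0.0], [-0.0, 0.0, -1.0]]
force: [-2.4, 0.2, 6.0]
gripper_width: 8.7
```

apply_moves(
  commands=[
    {"dx":0,"dy":0,"dz":0.0007,"twist":0},
    {"dx":0,"dy":0,"dz":0.0014,"twist":0},
    {"dx":0,"dy":0,"dz":0.0021,"twist":0},
    {"dx":0,"dy":0,"dz":0.0021,"twist":0},
  ],
)

```text
time: 14.15
ee_pos: [514.3, 155.0, 89.0]
ee_rot: [[-0.584, 0.811, 0.0], [0.811, 0.584, 0.0], [-0.0, 0.0, -1.0]]
force: [-2.4, 0.1, 6.8]
gripper_width: 8.9
```

```bash
python3 -c "
from h import *
go(514.3,154.8,86.8,126)"
```

```text
t 14.15 pos [514.3 155.   89. ] yaw 125.76 tiltz [ 2.e-04  1.e-04 -1.e+00] F [-2.38  0.06  6.82] M [-0.028  0.579  0.065] w 8.862636744022742 q [  11.     0.6  115.9    0.    63.5 -114.7]
d(m) [-0.0002 -0.0002  0.0022] twist -0.0041
```

apply_moves(
  commands=[
    {"dx":0,"dy":0,"dz":0.0007,"twist":0},
    {"dx":0,"dy":0,"dz":0.0014,"twist":0},
    {"dx":0,"dy":0,"dz":0.002,"twist":0},
    {"dx":0,"dy":0,"dz":0.0024,"twist":0},
    {"dx":0,"dy":0,"dz":0.0024,"twist":0},
  ],
)

```text
time: 14.78
ee_pos: [514.4, 155.0, 87.0]
ee_rot: [[-0.584, 0.811, 0.0], [0.811, 0.584, 0.0], [-0.0, 0.0, -1.0]]
force: [-4.6, -0.8, 8.3]
gripper_width: 8.9
```

```bash
python3 -c "
from h import *
cv2.imwrite('pics/scene5.png',cv2.resize(r.grab_frame('scene')[95:195,205:325],None,fx=6,fy=6,interpolation=2))
go(514.3,154.8,86.5,36)"
```

```text
t 14.82 pos [514.4 155.   87. ] yaw 125.77 tiltz [ 1.e-04  0.e+00 -1.e+00] F [-4.41 -0.16  9.09] M [-0.09   0.796  0.069] w 8.7816593760968 q [  11.     0.7  116.     0.    63.3 -114.7]
d(m) [-0.0001 -0.0002  0.0005] twist 1.5667
```

View pics/scene5.png

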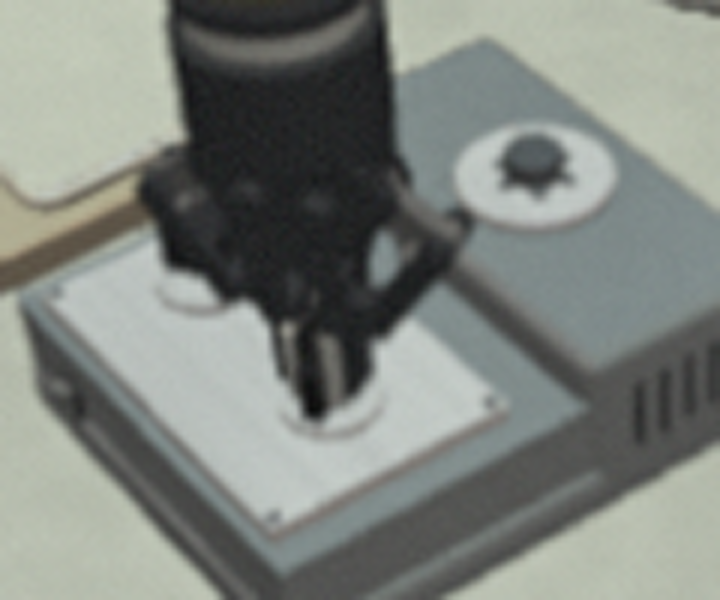

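apply_moves(
  commands=[
    {"dx":0.0002,"dy":-0.0003,"dz":0.0005,"twist":0},
    {"dx":0.0004,"dy":-0.0006,"dz":0.0005,"twist":0.08},
    {"dx":0.0004,"dy":-0.0006,"dz":0.0005,"twist":0.17},
    {"dx":0.0004,"dy":-0.0006,"dz":0.0005,"twist":0.26},
    {"dx":0.0004,"dy":-0.0006,"dz":0.0005,"twist":0.35},
    {"dx":0.0004,"dy":-0.0006,"dz":0.0005,"twist":0.44},
  ],
)

```text
time: 15.58
ee_pos: [514.8, 155.4, 87.1]
ee_rot: [[-0.18, 0.984, 0.003], [0.984, 0.18, 0.001], [0.0, 0.003, -1.0]]
force: [-2.3, 1.4, 9.4]
gripper_width: 8.9
```

```bash
python3 -c "
from h import *
go(514.3,154.8,86.5,36)"
```

```text
t 15.57 pos [514.8 155.4  87.1] yaw 100.38 tiltz [ 0.0031  0.0011 -1.    ] F [-2.32  1.4   9.41] M [0.245 0.32  0.044] w 8.891510726088619 q [ 11.1   0.7 116.    0.   63.2 -89.3]
d(m) [-0.0005 -0.0006  0.0006] twist 1.1237
```

apply_moves(
  commands=[
    {"dx":0,"dy":0,"dz":0.0005,"twist":0.1},
    {"dx":0,"dy":0,"dz":0.0005,"twist":0.2},
    {"dx":0,"dy":0,"dz":0.0005,"twist":0.3},
    {"dx":0,"dy":0,"dz":0.0005,"twist":0.4},
    {"dx":0,"dy":0,"dz":0.0005,"twist":0.5},
    {"dx":0,"dy":0,"dz":0.0005,"twist":0.6},
    {"dx":0,"dy":0,"dz":0.0005,"twist":0.7},
    {"dx":0,"dy":0,"dz":0.0005,"twist":0.8},
  ],
)

```text
time: 16.58
ee_pos: [514.9, 156.1, 86.8]
ee_rot: [[0.58, 0.814, 0.004], [0.814, -0.58, 0.003], [0.004, 0.001, -1.0]]
force: [-0.9, 2.2, 8.4]
gripper_width: 8.7
```

```bash
python3 -c "
from h import *
go(514.3,154.8,86.5,36)"
```

```text
t 16.57 pos [514.9 156.1  86.8] yaw 54.52 tiltz [ 0.0035  0.0026 -1.    ] F [-0.94  2.22  8.37] M [0.543 0.412 0.035] w 8.716050438372536 q [ 1.11e+01  7.00e-01  1.16e+02  1.00e-01  6.31e+01 -4.35e+01]
d(m) [-0.0014  0.0003  0.0003] twist 0.3232
```

Turning freely. I'm approaching the expected stop in small steps and watching the moment.

apply_moves(
  commands=[
    {"dx":0,"dy":0,"dz":0.0002,"twist":0.06},
    {"dx":0,"dy":0,"dz":0.0002,"twist":0.12},
    {"dx":0,"dy":0,"dz":0.0002,"twist":0.18},
    {"dx":0,"dy":0,"dz":0.0002,"twist":0.22},
  ],
)

```text
time: 17.08
ee_pos: [515.0, 156.2, 86.7]
ee_rot: [[0.743, 0.669, 0.004], [0.669, -0.743, 0.003], [0.005, 0.001, -1.0]]
force: [-2.4, 3.4, 9.8]
gripper_width: 8.8
```

```bash
python3 -c "
from h import *
go(514.3,154.8,86.5,36)"
```

```text
t 17.07 pos [515.  156.2  86.7] yaw 42.02 tiltz [ 0.0039  0.0029 -1.    ] F [-2.37  3.39  9.83] M [0.66  0.324 0.01 ] w 8.778015665943244 q [ 1.11e+01  7.00e-01  1.16e+02  1.00e-01  6.31e+01 -3.10e+01]
d(m) [-0.0015  0.0006  0.0002] twist 0.1051
```

apply_moves(
  commands=[
    {"dx":0,"dy":0,"dz":0.0002,"twist":0.04},
    {"dx":0,"dy":0,"dz":0.0002,"twist":0.08},
    {"dx":0,"dy":0,"dz":0.0002,"twist":0.12},
  ],
)

```text
time: 17.45
ee_pos: [515.0, 156.1, 86.6]
ee_rot: [[0.818, 0.576, 0.004], [0.576, -0.818, 0.003], [0.005, 0.0, -1.0]]
force: [-2.1, 2.5, 9.7]
gripper_width: 8.6
```

```bash
python3 -c "
from h import *
go(514.3,154.8,86.5,36)"
```

```text
t 17.45 pos [515.  156.1  86.6] yaw 35.15 tiltz [ 0.0038  0.0027 -1.    ] F [-2.06  2.52  9.71] M [0.528 0.434 0.051] w 8.551404038401904 q [ 1.11e+01  7.00e-01  1.16e+02  1.00e-01  6.30e+01 -2.41e+01]
d(m) [-0.0014  0.0007  0.0001] twist -0.0148
```

apply_moves(
  commands=[
    {"dx":0,"dy":0,"dz":0,"twist":0.03},
    {"dx":0,"dy":0,"dz":0,"twist":0.06},
    {"dx":0,"dy":0,"dz":0,"twist":0.08},
  ],
)

```text
time: 17.82
ee_pos: [514.6, 155.8, 86.5]
ee_rot: [[0.86, 0.51, 0.003], [0.51, -0.86, 0.002], [0.003, -0.0, -1.0]]
force: [-3.4, 1.7, 10.4]
gripper_width: 8.7
```

```bash
python3 -c "
from h import *
go(514.3,154.8,86.5,36)"
```

```text
t 17.82 pos [514.6 155.8  86.5] yaw 30.65 tiltz [ 0.0025  0.0018 -1.    ] F [-3.37  1.65 10.41] M [0.4   0.671 0.321] w 8.688310153801389 q [ 1.11e+01  7.00e-01  1.16e+02  1.00e-01  6.31e+01 -1.96e+01]
d(m) [-0.0008  0.0007  0.    ] twist -0.0935
```

apply_moves(
  commands=[
    {"dx":0,"dy":0,"dz":0,"twist":0.03},
    {"dx":0,"dy":0,"dz":0,"twist":0.06},
    {"dx":0,"dy":0,"dz":0,"twist":0.08},
  ],
)

```text
time: 18.2
ee_pos: [514.5, 155.8, 86.5]
ee_rot: [[0.898, 0.44, 0.002], [0.44, -0.898, 0.002], [0.003, -0.0, -1.0]]
force: [-4.2, 1.6, 10.8]
gripper_width: 9.0
```

```bash
python3 -c "
from h import *
go(514.3,154.8,86.5,36)"
```

```text
t 18.2 pos [514.5 155.8  86.5] yaw 26.08 tiltz [ 0.0024  0.0016 -1.    ] F [-4.24  1.64 10.78] M [0.41  0.648 0.289] w 8.985156106258762 q [ 1.11e+01  7.00e-01  1.16e+02  1.00e-01  6.31e+01 -1.50e+01]
d(m) [-0.0006  0.0008 -0.    ] twist -0.1732
```

Mz reached 0.3 N m at the stop, so the clutch is slipping. Now I let it rise.

apply_moves(
  commands=[
    {"dx":0,"dy":0,"dz":-0.0006,"twist":0},
    {"dx":0,"dy":0,"dz":-0.0012,"twist":0},
    {"dx":0,"dy":0,"dz":-0.0018,"twist":0},
    {"dx":0,"dy":0,"dz":-0.0024,"twist":0},
    {"dx":0,"dy":0,"dz":-0.0024,"twist":0},
  ],
)

```text
time: 18.82
ee_pos: [514.2, 155.6, 86.8]
ee_rot: [[0.898, 0.439, 0.002], [0.439, -0.898, 0.002], [0.003, -0.0, -1.0]]
force: [3.4, 5.5, -0.4]
gripper_width: 8.4
```

```bash
python3 -c "
from h import *
go(514.3,154.8,90.5,36)"
```

```text
t 18.82 pos [514.2 155.6  86.8] yaw 26.07 tiltz [ 0.0025  0.0017 -1.    ] F [ 3.36  5.51 -0.39] M [ 0.985 -0.681  0.328] w 8.428698863365058 q [ 1.110e+01  6.000e-01  1.161e+02  1.000e-01  6.320e+01 -1.500e+01]
d(m) [-0.0003  0.0007 -0.0037] twist -0.1733
```

apply_moves(
  commands=[
    {"dx":0.0003,"dy":-0.0002,"dz":0,"twist":-0.01},
    {"dx":0.0005,"dy":-0.0003,"dz":0,"twist":-0.02},
    {"dx":0.0005,"dy":-0.0003,"dz":-0.0004,"twist":-0.02},
  ],
)

```text
time: 19.2
ee_pos: [514.3, 155.7, 87.9]
ee_rot: [[0.889, 0.457, 0.001], [0.457, -0.889, 0.001], [0.001, -0.0, -1.0]]
force: [2.4, 3.1, 2.2]
gripper_width: 8.8
```

```bash
python3 -c "
from h import *
go(514.3,154.8,90.5,36)"
```

```text
t 19.2 pos [514.3 155.7  87.9] yaw 27.2 tiltz [ 1.3e-03  7.0e-04 -1.0e+00] F [2.39 3.11 2.15] M [ 0.83  -0.462  0.139] w 8.778169802912863 q [ 11.1   0.6 115.9   0.   63.4 -16.1]
d(m) [-0.0004  0.0008 -0.0026] twist -0.1536
```

apply_moves(
  commands=[
    {"dx":0.0002,"dy":-0.0001,"dz":-0.0005,"twist":-0.005},
    {"dx":0.0003,"dy":-0.0002,"dz":-0.001,"twist":-0.005},
    {"dx":0.0003,"dy":-0.0002,"dz":-0.0015,"twist":-0.005},
    {"dx":0.0003,"dy":-0.0002,"dz":-0.0015,"twist":-0.005},
  ],
)

```text
time: 19.7
ee_pos: [514.3, 155.7, 89.3]
ee_rot: [[0.887, 0.462, 0.001], [0.462, -0.887, 0.0], [0.001, 0.0, -1.0]]
force: [2.6, 4.2, 4.7]
gripper_width: 8.9
```

```bash
python3 -c "
from h import *
go(514.3,154.8,90.5,36)"
```

```text
t 19.7 pos [514.3 155.7  89.3] yaw 27.5 tiltz [ 1.e-03  1.e-04 -1.e+00] F [2.64 4.22 4.74] M [ 0.722 -0.547  0.066] w 8.918577305708423 q [ 11.1   0.5 115.9  -0.   63.5 -16.4]
d(m) [-0.0004  0.0008 -0.0012] twist -0.1483
```

apply_moves(
  commands=[
    {"dx":0.0003,"dy":-0.0002,"dz":-0.0005,"twist":0},
    {"dx":0.0003,"dy":-0.0002,"dz":-0.0013,"twist":0},
    {"dx":0.0003,"dy":-0.0002,"dz":-0.0018,"twist":0},
    {"dx":0.0003,"dy":-0.0002,"dz":-0.0018,"twist":0},
  ],
)

```text
time: 20.2
ee_pos: [514.2, 155.8, 90.6]
ee_rot: [[0.887, 0.462, 0.0], [0.462, -0.887, -0.0], [0.0, 0.0, -1.0]]
force: [4.7, 2.0, 2.0]
gripper_width: 8.8
```

```bash
python3 -c "
from h import *
cv2.imwrite('pics/scene6.png',cv2.resize(r.grab_frame('scene')[95:195,205:325],None,fx=6,fy=6,interpolation=2))
go(514.3,154.8,90.5,36)"
```

```text
t 20.25 pos [514.2 155.8  90.6] yaw 27.5 tiltz [ 3.e-04 -4.e-04 -1.e+00] F [4.35 1.66 1.94] M [ 0.308 -0.873  0.07 ] w 8.49088719214305 q [ 11.1   0.5 115.8  -0.   63.7 -16.3]
d(m) [-0.0004  0.001   0.0001] twist -0.1483
```

View pics/scene6.png

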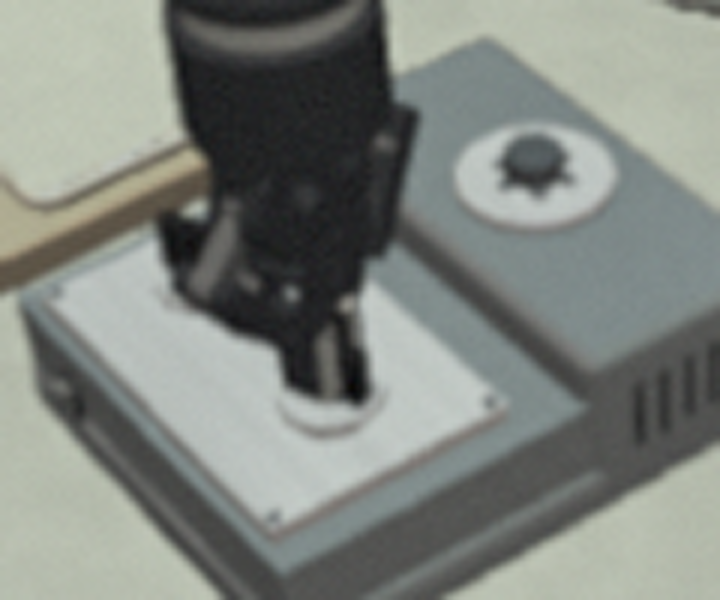

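apply_moves(
  commands=[
    {"dx":0.0004,"dy":0.0001,"dz":0,"twist":0},
    {"dx":0.0004,"dy":0.0001,"dz":0,"twist":0},
  ],
)

```text
time: 20.5
ee_pos: [514.3, 155.9, 90.6]
ee_rot: [[0.887, 0.462, -0.001], [0.462, -0.887, -0.001], [-0.001, 0.0, -1.0]]
force: [3.7, 0.3, 2.6]
gripper_width: 8.8
```

apply_moves(
  commands=[
    {"dx":0,"dy":0,"dz":0,"twist":0},
    {"dx":0,"dy":0,"dz":0,"twist":0},
    {"dx":0,"dy":0,"dz":0,"twist":0},
    {"dx":0,"dy":0,"dz":0,"twist":0},
    {"dx":0,"dy":0,"dz":0,"twist":0},
  ],
  claw=0.03,
)

```text
time: 21.12
ee_pos: [514.4, 156.1, 90.6]
ee_rot: [[0.887, 0.462, -0.0], [0.462, -0.887, -0.0], [-0.0, -0.0, -1.0]]
force: [-0.2, -0.0, -0.1]
gripper_width: 29.9
```

```bash
python3 -c "
from h import *
go(514.3,154.8,170.5,36)"
```

```text
t 21.12 pos [514.4 156.1  90.6] yaw 27.5 tiltz [-4.e-04 -1.e-04 -1.e+00] F [-0.16 -0.04 -0.15] M [ 0.024  0.017 -0.014] w 29.92668118181409 q [ 11.2   0.5 115.8   0.   63.7 -16.3]
d(m) [-0.0007  0.0011 -0.0799] twist -0.1484
```

Released with no contact force left. I'm going straight up, then away to look.

apply_moves(
  commands=[
    {"dx":0,"dy":0,"dz":-0.01,"twist":0},
    {"dx":0,"dy":0,"dz":-0.03,"twist":0},
    {"dx":0,"dy":0,"dz":-0.06,"twist":0},
    {"dx":0,"dy":0,"dz":-0.1,"twist":0},
    {"dx":0,"dy":0,"dz":-0.13,"twist":0},
    {"dx":-0.01,"dy":0.04,"dz":-0.14,"twist":0},
    {"dx":-0.03,"dy":0.09,"dz":-0.14,"twist":0},
    {"dx":-0.05,"dy":0.14,"dz":-0.14,"twist":0},
    {"dx":-0.07,"dy":0.19,"dz":-0.14,"twist":0},
    {"dx":-0.08,"dy":0.23,"dz":-0.14,"twist":0},
  ],
)

```text
time: 22.38
ee_pos: [550.0, -87.0, 233.0]
ee_rot: [[0.888, 0.461, 0.003], [0.461, -0.888, -0.001], [0.002, 0.002, -1.0]]
force: [0.8, -1.2, -0.9]
gripper_width: 29.9
```

```bash
python3 -c "
from h import *
for n in ('scene','top'): cv2.imwrite(f'pics/{n}7f.png',r.grab_frame(n))
go(514.3,154.8,170.5,36)
im=cv2.resize(cv2.imread('pics/scene7f.png')[95:195,205:325],None,fx=6,fy=6,interpolation=2)
a=np.linspace(0,2*np.pi,60)
def ell(x,y,z,rad,col):
    p=proj('scene',np.c_[x+rad*np.cos(a),y+rad*np.sin(a),0*a+z]);q=((p-[205,95]+.5)*6-.5)
    cv2.polylines(im,[q.round().astype(int)],True,col,1)
raw=im.copy()
ell(514.6,155.4,87,21,(0,0,255));ell(514.6,155.4,83,21,(0,0,255))
cv2.imwrite('pics/ov7.png',im)
cv2.imwrite('pics/raw7.png',raw)
"
```

```text
t 22.48 pos [550.5 -88.3 232.8] yaw 27.24 tiltz [ 0.0025 -0.0016 -1.    ] F [-0.16 -0.54  0.48] M [ 0.037  0.021 -0.002] w 30.27534051458581 q [-1.460e+01 -4.800e+00  1.065e+02 -1.000e-01  7.810e+01 -4.180e+01]
d(m) [ 0.079  -0.2328  0.0618] twist -0.1528
```

View pics/raw7.png

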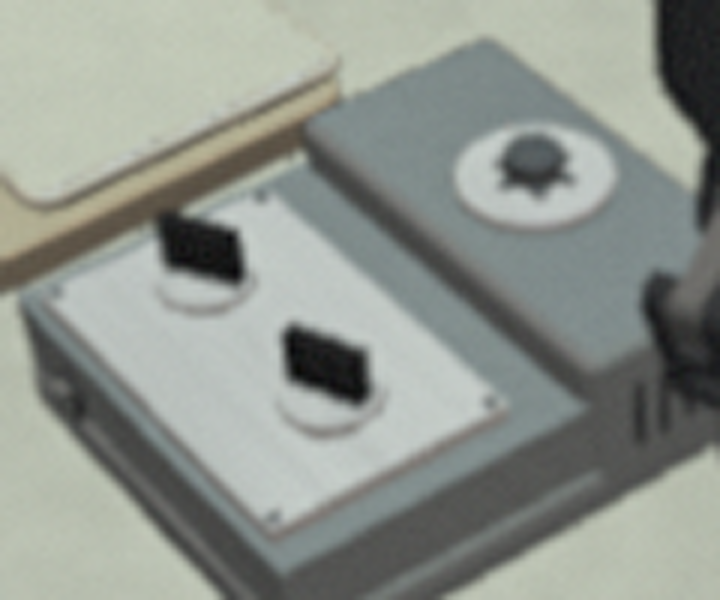

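View pics/ov7.png

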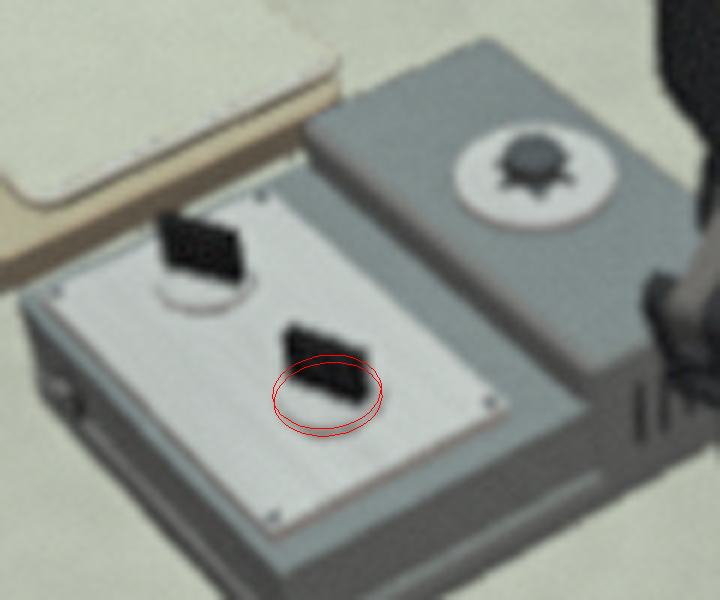

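View pics/top7f.png

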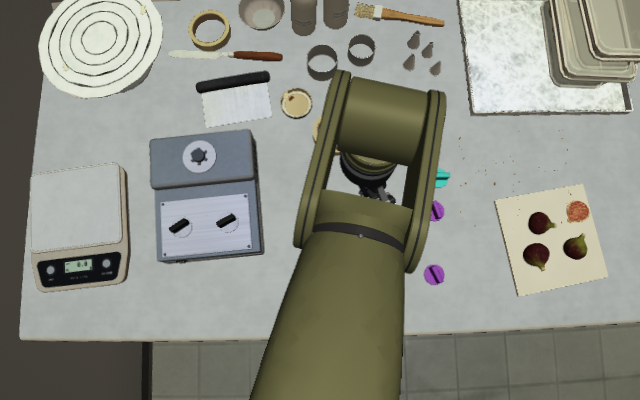

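```bash
python3 -c "
from h import *
im=cv2.imread('pics/scene7f.png')[95:195,205:325]
im=cv2.resize(im,None,fx=6,fy=6,interpolation=2)
q=lambda p:((proj('scene',p)-[205,95]+.5)*6-.5).round(0).tolist()
y=np.radians(27.5-90+0);
for d in (15,19,22):
  f=78-d; P=[[514.6+s*18*np.cos(y)-t*5*np.sin(y),155.4+s*18*np.sin(y)+t*5*np.cos(y),f+h] for h in (54,) for s in(-1,1) for t in (-1,1)]
  print(d,'wingtop',q(P),'flange low edge',max(v[1] for v in q([[514.6+21*np.cos(a),155.4+21*np.sin(a),f+24] for a in np.linspace(0,6.28,80)])))
x,yy=280,310
cv2.imwrite('pics/w7.png',cv2.resize(im[300:450,260:400],None,fx=4,fy=4))
"
```

```text
15 wingtop [[271.0, 326.0], [286.0, 310.0], [351.0, 355.0], [365.0, 339.0]] flange low edge 428.0
19 wingtop [[273.0, 334.0], [287.0, 318.0], [352.0, 363.0], [366.0, 347.0]] flange low edge 436.0
22 wingtop [[274.0, 339.0], [288.0, 324.0], [353.0, 369.0], [367.0, 353.0]] flange low edge 441.0
```

View pics/w7.png

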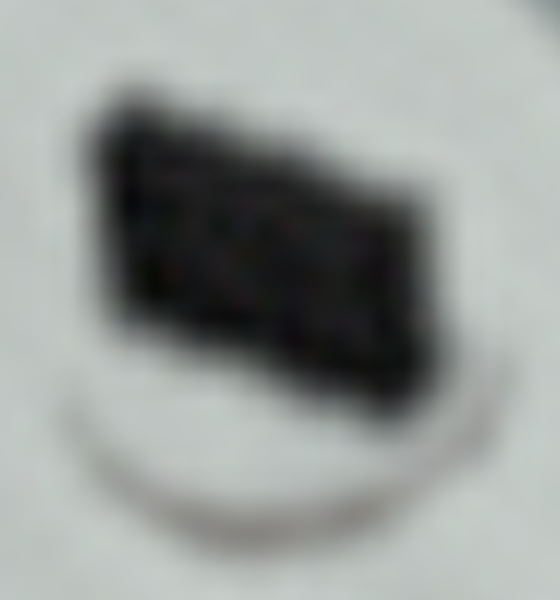

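```bash
python3 -c "
from bench import r
print(r.hand_in())"
```

```text
the job is handed in; nothing more can be done
None
```

I fitted the stud from the white rest into the cover's open hole and locked it; I handed the job in at about 22.5 s. `hand_in()` gives no verdict.

- **Finding the slot:** I turned the stud clockwise under about 4 N until the cam dropped, at a wing yaw of about 37° (world). That matched what I could see through the hole.
- **Pressing and turning:** I pressed the foot to about 23 mm below the cover with about 11 N at most. I then turned it clockwise about 95–100° to the stop, where the moment held at about 0.3 N m as the clutch slipped.
- **First lift:** The stud did not rise at first. The leftover twist and sideways force (about 6 N) held it, and it moved freely once I eased both.

**Last checks:**
- **Depth:** After release, the flange edge and wing top in the scene picture fit the 19 mm caught depth. The flange edge is exact; one wing corner is about 3 enlarged pixels (half a camera pixel) off. The 15 and 22 mm depths fit clearly worse.
- **Position:** The stud looks upright and parallel to the fixed locked stud.
- **Surroundings:** The other objects I could see in the last pictures had not moved. The arm hid some of them from the top camera, including the rest block, and it is clear of everything.

No check failed or disagreed beyond that small corner offset.

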